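Set the locking fence of a glass-pane rack and bring the panes up to it

TASK

Squeeze the orange latch tab against the black thumb rest of the pane rack's fence, slide the fence to the notch marked by the yellow clip and let go so that the latch drops into that notch. Then push the pane carriage by its blue post until it rests against the fence, and leave it there. Do not touch the glass panes on the carriage, and do not disturb the loose things around the rack.

Things in the scene. Friction and masses are not known exactly. Their poses are not given: they have to be found in the camera images.
- rack: Aluminium base plate, fixed to the table, 215 (x) by 440 (y) mm, 10 mm thick; origin at table level near its middle. Its y axis is the slide direction of fence and pane carriage. Its -x edge, towards the robot, carries a dark notched bar, 34 mm high, with notches at y = -150, -110, -70 and -30 mm; a coloured clip marks each but the one where the fence starts.
- fence (a joint): Slide of the fence, m, along rack +y: notches at 0, 0.040, 0.080 and 0.120; it starts latched at 0.040 (about 1.5 mm of play in a notch). Friction about 2 N when unlatched. While latched it cannot be slid.
- latch (a joint): Travel of the orange tab, m: 0 = sprung out, latch in a notch; 0.009 = fully squeezed, along rack +x. It takes 4 N to start and 9 N fully; the latch clears the notches beyond 0.006. Between notches a released latch rides on the bar at about 0.006 and snaps out into the next notch it meets.
- fence_grip (a point): Point to pinch, fingers closing along rack x, 68 mm above the table: midway across the squeezed grip. Fixed black rest (14 mm thick, rack +x side, top at 88 mm) and orange tab (8 mm thick, robot side, 27 to 87 mm high), both 24 mm wide along y; over both 38 mm along x when released, 29 mm squeezed. Grey foot below: 22 mm high. Fence wall (97 mm high) begins 59 mm beyond the rest.
- fence_mark (a point): Point on the brass latch of the fence, at the middle of the fence along rack y, 28 mm above the table. The latch is in the right notch when this point lies level with the yellow clip along rack y.
- fence_face (a point): Centre of the face of the fence wall that looks at the pane carriage (rack +y side), 3 mm from the middle of the fence.
- yellow_mark (a point): Centre of the top of the yellow clip (18 mm square) that sits fixed on the notched bar, 39 mm above the table, exactly at the wanted notch. Green and white clips mark other notches.
- sled (a joint): Slide of the pane carriage, m: grows as it moves along rack -y towards the fence; starts between 0 and 0.05. Friction about 2 N; it stays where it is left.
- sled_knob (a point): Grip point on the blue square post of the pane carriage, 18 x 18 mm, top 80 mm above the table, point at 65 mm. The carriage's grey foot below it is 22 mm high. The post stands 40 mm behind the carriage's front face along rack y.
- sled_face (a point): Middle of the pane carriage's front face, which looks along rack -y at the fence; it meets the fence at the face point of the fence.
- panes_mid (a point): Six upright glass panes standing in the pane carriage, fixed to it, top at 106 mm above the table, from 18 to 85 mm on the rack's +x side; not to be touched. The point is the middle of the group (66 mm along rack x, 52 mm along y, 80 mm high).
- screwdriver: Bystander: yellow-handled screwdriver lying loose, 170 mm long; origin under its middle.
- tape: Bystander: blue tape roll lying flat, 90 mm across, 24 mm high; origin under its centre.
- glass_stack: Bystander: stack of glass panes lying flat, 77 x 157 mm, 24 mm high; origin under its centre.
- cleaner: Bystander: white bottle with red cap, 60 mm across, 160 mm high; origin under its centre.

How it is judged (in metres and radians):
On the way:
1. the fence is latched in the notch of the yellow clip (y of fence_mark in the frame of yellow_mark between -0.004 and 0.004 m and value of joint latch below 0.002 m), for 0.2 s.
At the end, for the whole second after the job is handed in: The fence is latched (tab sprung out to within 2 mm) in the notch of the yellow clip (fence mark within 4 mm of the clip along the rack), and the pane carriage stands still against the fence (gap under 4 mm) (all of step 1 and y of sled_face in the frame of fence_face below 0.004 m and velocity of joint sled between -0.005 and 0.005 m/s); the robot touches nothing.
It fails at once if the glass panes are touched by the robot (over 2 N) (contact force between any of the fingers, the arm and sled_c4 above 2 N).
It fails at once if a loose thing beside the rack is moved by more than 30 mm (distance of any of screwdriver, tape, glass_stack, cleaner from where it was at the start of the episode above 0.03 m).
It also fails if it takes over 46 s, if anything falls off the work surface, if the arm or the gripper's body presses on something with over 40 N, if the wrist force passes 120 N, or if a joint passes its speed limit or range.

ROBOT

A 6-joint arm with a two-finger parallel gripper is mounted at the origin on the work surface. World frame = base frame: x ahead of the robot, y to its left, z up, the work surface at z = 0. Lengths are in mm, angles in rad, forces in N, time in s.
With the tool pointing down it reaches from about 350 to 775 mm from the base axis. Payload 7.3 kg.
Tool frame: the origin (TCP) lies at the very end of the fingers, on their centre line; the grasp point (between the pads) lies 19 mm behind it; z points along the fingers, y is the line along which they close (so a half turn about z gives the same grasp; the last joint's range is limited). The gripper opens to 92 mm and grips with 3 to 60 N. Pads are 19 mm wide; open, the fingers measure 130 mm over their backs; the gripper's body (75 mm by 190 mm) begins 47 mm behind the grasp point.
Start: joints at [0.974, 0.342, 1.524, -0, 1.275, -0.146], TCP at [228.724, 472.578, 226.741] pointing down, gripper open.
Joint ranges: [-2.53, 2.53], [-0.77, 2.02], [0.04, 2.7], [-1, 4.14], [0.28, 2.66], [-3.11, 3.11]. Speed limits (rad/s): [2.57, 2.57, 3.14, 3.14, 3.14, 3.14].

INTERFACE

Orientations are given as [roll, pitch, yaw] about the fixed x, y, z axes, in that order (R = Rz(yaw) Ry(pitch) Rx(roll)).
In Python, from plant import * gives the robot as it stands.
- The arm moves only by the tool arm_command, never from a script. Its arguments are lists of equal length, an entry for each row: "gripper": the finger opening in mm, from 0 to 91.8; "dp": the shift along the tool's x, y, z in units of 25 mm (1.0 is 25 mm), a list of three; "twist": the turn about the tool's z in units of 5 degrees (1.0 is 5 degrees). A call has exactly 5 rows; each row shifts and turns the commanded pose from where the row before left it, along the tool's axes as they then stand; what a row does not reach is not made up. A row lasts 1/8 s, in which the tool goes at most 62.5 mm and 10.7 degrees, less where a joint would pass 70% of its speed; a pose out of reach is approached as far as the arm can. A call is refused whole if a number of a shift passes 1 or a number of a turn 1, either way. A call with a gripper value outside its range is refused whole. The fingers move at their own pace and stop on an object; the grip force is fixed at half the most. Time passes only in rows, so rows that do not move let the fingers close, or fill a call up. It gives the time, the measured TCP pose, the force, the opening and the grip force at its end, in the units of the state.
- get_obs(): the state, without advancing time (a new reading comes with each control period).
- capture(name): name is "scene" or "top" or "wrist"; returns the picture (480x640x3 uint8, red, green, blue); there is no depth.
- get_calibration(name): a dict with "mtx" (3x3 intrinsics, pixels), "position" and "attitude" of the camera in the world; the wrist camera has in their place "mount" (4x4, takes a point from camera to tool coordinates, whose origin is the TCP and whose axes are the flange's). Camera axes: x right, y down, z forward; pixel columns grow to the right and rows downward; lengths in mm; the calibration is good to about 2 mm. A picture is of the moment at which its call begins: read the wrist's pose just before it. get_calibration takes no time and is no camera call.
- close_job(): hands the job in; it is judged then, once.
The state is a dict: "time": time; "joint_positions": joint angles; "dq": joint speeds; "tau": joint torques, N m; "tool_pos": TCP position; "tcp_rot": TCP orientation; "contact_force": force on the tool from outside, world axes, zero at the start; "moment": the same for the moment, N m; "grip_width": finger opening in mm; "finger_force": force on a finger pad.
Only numpy, scipy, OpenCV 4.12 (cv2) and the standard library are available. Lean on these libraries where they do the work, as an engineer would, in place of code of your own. Each camera call takes 0.05 s, during which the arm holds its last target. There are 200 camera calls.

## Working session

There is one attempt and no reset: what is moved stays moved. The work goes in short steps, Python scripts to look and compute and a tool call to move; the robot and the scene stay as the last step left them, time stands still between calls to the robot, and variables do not carry over. Pictures are saved under pics/ and viewed, at most 10 in all, crops included, and the job is handed in when it is done.

Besides the shell and the picture viewer there is one more tool, called after ">>>" in YAML: its name, and indented under it one key for each argument. arm_command: Moves the arm, as the interface text tells. Its arguments: {"type":"object","properties":{"gripper":{"type":"array"},"dp":{"type":"array"},"twist":{"type":"array"}},"required":["gripper","dp","twist"]}

```bash
mkdir -p pics
python3 - <<'E'
from plant import *
import cv2,numpy as np
o=get_obs();print({k:np.round(v,3).tolist() for k,v in o.items()})
for n in("scene","top"):
    cv2.imwrite(f"pics/{n}0.png",cv2.cvtColor(capture(n),cv2.COLOR_RGB2BGR))
for n in("scene","top","wrist"): print(n,get_calibration(n))
E
```

```text
{'time': 0.0, 'joint_positions': [0.974, 0.343, 1.525, -0.0, 1.275, -0.146], 'dq': [0.0, -0.001, 0.002, 0.0, 0.002, 0.002], 'tau': [0.001, -43.125, -24.423, 0.072, 0.056, -0.0], 'tool_pos': [228.481, 472.226, 226.041], 'tcp_rot': [-3.14, -0.0, 2.691], 'contact_force': [0.446, -0.403, -0.274], 'moment': [-0.011, -0.023, -0.005], 'finger_force': 0.0, 'grip_width': 91.896}
scene {'mtx': array([[457.8053584 ,   0.        , 316.36008695],
       [  0.        , 457.8053584 , 246.21649015],
       [  0.        ,   0.        ,   1.        ]]), 'position': array([1577.87547745, -136.19775575,  759.26392494]), 'attitude': array([-2.1603539 , -0.02239425,  1.45629339])}
top {'mtx': array([[440.58729758,   0.        , 325.43008517],
       [  0.        , 440.58729758, 237.22502742],
       [  0.        ,   0.        ,   1.        ]]), 'position': array([ 364.26189422,   -8.98198988, 1004.25696712]), 'attitude': array([-2.95499445, -0.01185458, -1.57620016])}
wrist {'mtx': array([[337.15039353,   0.        , 320.56982639],
       [  0.        , 337.15039353, 239.41415045],
       [  0.        ,   0.        ,   1.        ]]), 'mount': array([[ 3.23579148e-04, -9.66090516e-01, -2.58203427e-01,
         6.99608656e+01],
       [ 9.99999863e-01,  4.18994258e-04, -3.14508897e-04,
        -6.83966607e-01],
       [ 4.12029816e-04, -2.58203290e-01,  9.66090519e-01,
        -1.58309814e+02],
       [ 0.00000000e+00,  0.00000000e+00,  0.00000000e+00,
         1.00000000e+00]])}
```

View pics/scene0.png

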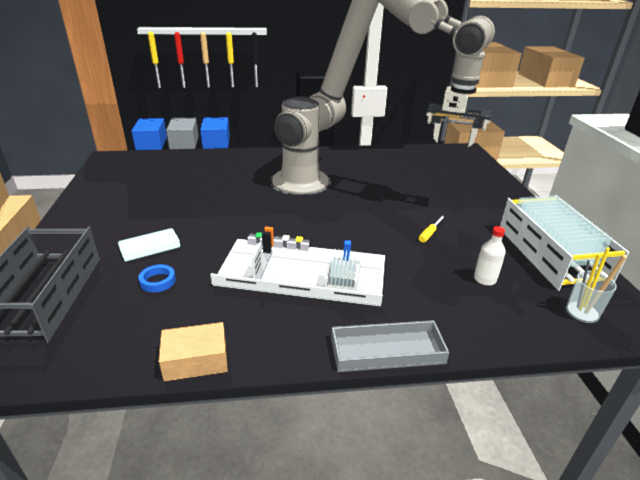

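View pics/top0.png

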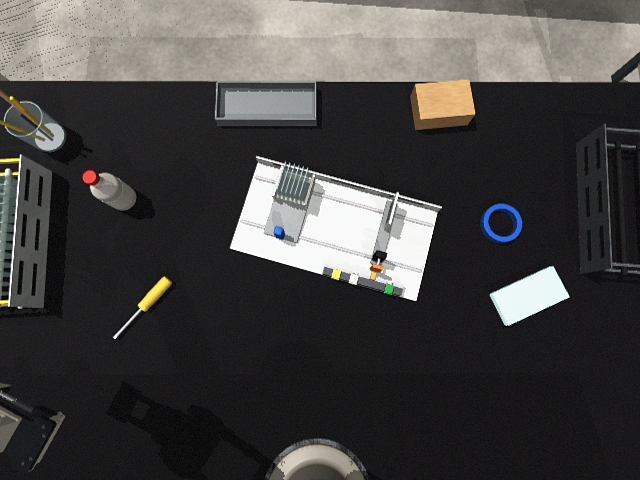

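The scene view shows the rack in the middle, with the orange tab at (268,232), the yellow clip at (299,240), the green clip at (259,236) and the blue post at (347,245). In the top view the orange tab is at (376,268), yellow (337,273), white (353,278), green (389,288), the blue post (279,232) and the panes (293,182). The yellow clip is therefore the +y notch, so the fence has to go +80 mm.

```bash
cat > h.py <<'E'
from plant import *
import cv2,numpy as np
from scipy.spatial.transform import Rotation as R
def cam(n,obs=None):
    c=get_calibration(n)
    if n=="wrist":
        T=np.eye(4);T[:3,:3]=R.from_euler('xyz',obs["tcp_rot"]).as_matrix();T[:3,3]=obs["tool_pos"]
        T=T@c["mount"];return c["mtx"],T[:3,:3],T[:3,3]
    return c["mtx"],R.from_euler('xyz',c["attitude"]).as_matrix(),np.array(c["position"])
def ray(c,px):
    d=c[1]@np.linalg.inv(c[0])@np.array([px[0],px[1],1.]);return c[2],d/np.linalg.norm(d)
def atz(c,px,z):
    p,d=ray(c,px);return p+d*(z-p[2])/d[2]
def tri(rays):
    A=sum(np.eye(3)-np.outer(d,d) for p,d in rays);b=sum((np.eye(3)-np.outer(d,d))@p for p,d in rays)
    x=np.linalg.solve(A,b);return x,max(np.linalg.norm(np.cross(x-p,d)) for p,d in rays)
def proj(c,X):
    q=c[0]@(c[1].T@(np.asarray(X)-c[2]));return q[:2]/q[2]
HUE=dict(orange=(5,17),yellow=(22,34),green=(45,80),blue=(100,125))
def blob(im,col,roi):
    x0,y0,x1,y1=roi;h=cv2.cvtColor(im,cv2.COLOR_RGB2HSV)[y0:y1,x0:x1]
    lo,hi=HUE[col];m=cv2.inRange(h,(lo,120,60),(hi,255,255))
    n,l,s,ce=cv2.connectedComponentsWithStats(m)
    if n<2:return None
    i=1+np.argmax(s[1:,4]);return ce[i]+[x0,y0],s[i]+np.array([x0,y0,0,0,0])
E
python3 - <<'E'
from h import *
I={"scene":cv2.imread("pics/scene0.png")[...,::-1].copy(),"top":cv2.imread("pics/top0.png")[...,::-1].copy()}
roi={"scene":(240,215,365,260),"top":(260,220,410,300)}
for col in HUE:
    rs=[]
    for n in I:
        b=blob(I[n],col,roi[n]);print(col,n,b)
        if b: rs.append(ray(cam(n),b[0]))
    if len(rs)==2: print("  tri",tri(rs))
c=cam("top")
for nm,px,z in(("TL",(258,158),10),("TR",(441,208),10),("BR",(416,300),10),("BL",(231,248),10)):print(nm,atz(c,px,z))
print("yel",atz(c,blob(I["top"],"yellow",roi["top"])[0],39),"grn",atz(c,blob(I["top"],"green",roi["top"])[0],39))
print("post",atz(c,blob(I["top"],"blue",roi["top"])[0],75))
E
```

```text
orange scene (array([269.9893617 , 233.67021277]), array([264, 226,  10,  21,  94]))
orange top (array([376.01190476, 267.8452381 ]), array([370, 264,  14,   9,  84]))
  tri (array([ 474.4313307 , -127.48962953,   65.45455513]), np.float64(1.6374181033698))
yellow scene (array([298.875, 238.45 ]), array([296, 236,   8,   6,  40]))
yellow top (array([335.62962963, 273.97530864]), array([331, 269,  10,  11,  81]))
  tri (array([464.34468681, -43.18102439,  38.33991581]), np.float64(0.20657147421358416))
green scene (array([258.63636364, 234.36363636]), array([256, 232,   7,   6,  33]))
green top (array([388.48192771, 288.92771084]), array([383, 284,  11,  11,  83]))
  tri (array([ 431.16918506, -158.76524667,   37.22703194]), np.float64(0.07904338087636649))
blue scene (array([346.8245614, 247.5877193]), array([343, 240,   9,  20, 114]))
blue top (array([278.85714286, 232.40952381]), array([274, 226,  11,  13, 105]))
  tri (array([553.67773134,  81.03557904,  59.51066218]), np.float64(0.517151551074657))
TL [743.73381594 137.19611458  10.        ]
TR [ 620.45935275 -291.83511955   10.        ]
BR [ 408.05401531 -224.07565019   10.        ]
BL [527.59717057 193.69203755  10.        ]
yel [464.25628181 -43.36317793  39.        ] grn [ 431.04150864 -158.57025385   39.        ]
post [550.49494047  79.05314562  75.        ]
```

```bash
cat >> h.py <<'E'
def plan(goal,twists,n,obs=None):
    """rows to go straight in n rows to goal, twists: units per row"""
    o=obs or get_obs();p=np.array(o["tool_pos"]);r=R.from_euler('xyz',o["tcp_rot"])
    st=(np.array(goal)-p)/n;out=[]
    for i in range(n):
        t=twists[i] if i<len(twists) else 0
        left=np.array(goal)-p
        d=np.round(r.inv().apply(left/(n-i))/25,2);out.append(d.tolist());p=p+r.apply(d*25);r=r*R.from_rotvec([0,0,np.radians(5*t)])
    for i in range(0,n,5): print(out[i:i+5])
    print("end",p,r.as_euler('xyz'))
E
python3 - <<'E'
from h import *
plan((473,-129,160),[1]*16,30)
E
```

```text
[[-0.64, -0.58, 0.09], [-0.69, -0.52, 0.09], [-0.73, -0.46, 0.09], [-0.77, -0.39, 0.09], [-0.8, -0.32, 0.09]]
[[-0.83, -0.25, 0.09], [-0.85, -0.18, 0.09], [-0.86, -0.11, 0.09], [-0.87, -0.03, 0.09], [-0.86, 0.04, 0.09]]
[[-0.86, 0.12, 0.09], [-0.84, 0.19, 0.09], [-0.82, 0.27, 0.09], [-0.8, 0.34, 0.09], [-0.76, 0.41, 0.09]]
[[-0.73, 0.47, 0.09], [-0.68, 0.53, 0.09], [-0.68, 0.53, 0.09], [-0.68, 0.53, 0.09], [-0.68, 0.53, 0.09]]
[[-0.68, 0.53, 0.09], [-0.68, 0.53, 0.09], [-0.68, 0.53, 0.09], [-0.69, 0.53, 0.08], [-0.68, 0.54, 0.09]]
[[-0.69, 0.53, 0.08], [-0.68, 0.54, 0.09], [-0.69, 0.53, 0.08], [-0.68, 0.54, 0.09], [-0.69, 0.53, 0.08]]
end [ 472.96827488 -129.06602551  160.09265331] [-3.14115966e+00  1.25681667e-03  1.29457254e+00]
```

>>> arm_command:
  gripper: [75,75,75,75,75]
  dp:
    - [-0.65,-0.6,0]
    - [-0.7,-0.5,0]
    - [-0.75,-0.45,0]
    - [-0.75,-0.4,0]
    - [-0.8,-0.3,0]
  twist: [1,1,1,1,1]

```text
time: 0.72
tool_pos: [270.3, 372.0, 226.4]
tcp_rot: [-3.141, 0.0, 2.252]
contact_force: [-0.8, 1.1, 0.5]
grip_width: 75.3
finger_force: 0.0
```

>>> arm_command:
  gripper: [75,75,75,75,75]
  dp:
    - [-0.85,-0.25,0]
    - [-0.85,-0.2,0]
    - [-0.85,-0.1,0]
    - [-0.85,-0.05,0]
    - [-0.85,0.05,0]
  twist: [1,1,1,1,1]

```text
time: 1.35
tool_pos: [310.5, 271.9, 226.5]
tcp_rot: [-3.141, 0.0, 1.815]
contact_force: [-0.2, -0.0, -0.7]
grip_width: 75.0
finger_force: 0.0
```

>>> arm_command:
  gripper: [75,75,75,75,75]
  dp:
    - [-0.85,0.1,0]
    - [-0.85,0.2,0]
    - [-0.8,0.25,0]
    - [-0.8,0.35,0]
    - [-0.75,0.4,0]
  twist: [1,1,1,1,1]

```text
time: 1.98
tool_pos: [350.7, 172.5, 226.5]
tcp_rot: [-3.141, 0.0, 1.379]
contact_force: [-0.8, 0.1, 0.3]
grip_width: 75.3
finger_force: 0.0
```

>>> arm_command:
  gripper: [75,75,75,75,75]
  dp:
    - [-0.75,0.45,0]
    - [-0.7,0.55,0]
    - [-0.7,0.55,0.1]
    - [-0.7,0.55,0.1]
    - [-0.7,0.55,0.1]
  twist: [1,0,0,0,0]

```text
time: 2.6
tool_pos: [392.0, 69.6, 218.9]
tcp_rot: [-3.141, 0.0, 1.294]
contact_force: [-0.4, -0.2, -0.3]
grip_width: 74.9
finger_force: 0.0
```

>>> arm_command:
  gripper: [75,75,75,75,75]
  dp:
    - [-0.7,0.55,0.1]
    - [-0.7,0.55,0.1]
    - [-0.7,0.55,0.1]
    - [-0.7,0.55,0.1]
    - [-0.7,0.55,0.1]
  twist: [0,0,0,0,0]

```text
time: 3.22
tool_pos: [434.3, -33.3, 206.4]
tcp_rot: [-3.141, -0.0, 1.294]
contact_force: [-0.1, -0.5, 0.2]
grip_width: 74.9
finger_force: 0.0
```

Run:
```python
from h import *
import pickle
o=get_obs();im=capture("wrist");pickle.dump((o,im),open("w1.pkl","wb"))
cv2.imwrite("pics/w1.png",im[...,::-1])
```

>>> arm_command:
  gripper: [75,75,75,75,75]
  dp:
    - [-0.65,0.5,0.3]
    - [-0.65,0.5,0.3]
    - [-0.65,0.5,0.3]
    - [-0.65,0.5,0.3]
    - [-0.65,0.5,0.3]
  twist: [0,0,0,0,0]

```text
time: 3.9
tool_pos: [472.7, -129.1, 168.6]
tcp_rot: [-3.141, -0.0, 1.294]
contact_force: [-0.8, -0.1, -1.4]
grip_width: 75.1
finger_force: 0.0
```

Run:
```python
from h import *
import pickle
o=get_obs();im=capture("wrist");pickle.dump((o,im),open("w2.pkl","wb"))
cv2.imwrite("pics/w2.png",im[...,::-1]);print(o["tool_pos"],o["tcp_rot"])
for k in("w1","w2"):
    ob,im=pickle.load(open(k+".pkl","rb"))
    for c in HUE: print(k,c,blob(im,c,(0,0,640,480)))
```

```text
[ 472.72401099 -129.09572819  168.6191238 ] [-3.14146203e+00 -1.55470880e-04  1.29436075e+00]
w1 orange (array([383.39555556, 296.        ]), array([376, 285,  18,  20, 225]))
w1 yellow (array([351.69020501, 222.65148064]), array([341, 211,  23,  22, 439]))
w1 green (array([348.83928571, 337.98214286]), array([340, 337,  19,   3,  56]))
w1 blue (array([422.27404719,  56.20326679]), array([ 403,   37,   39,   40, 1102]))
w2 orange (array([322.75074184, 238.09495549]), array([318, 217,  11,  44, 337]))
w2 yellow (array([281.83098592, 135.40219092]), array([269, 123,  27,  25, 639]))
w2 green (array([285.15592516, 272.23284823]), array([274, 259,  24,  24, 481]))
w2 blue None
```

View pics/w1.png

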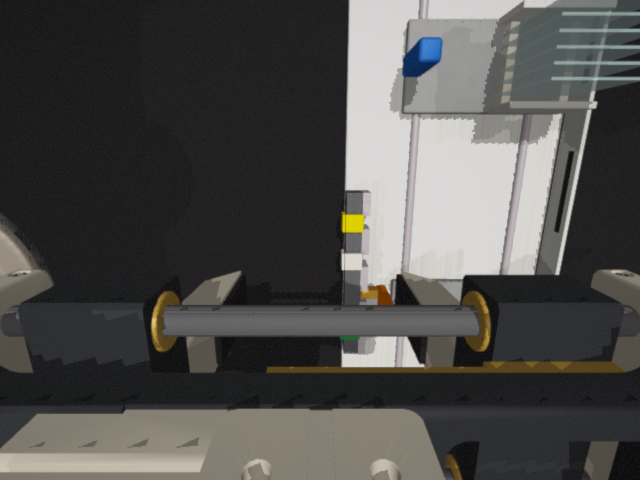

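View pics/w2.png

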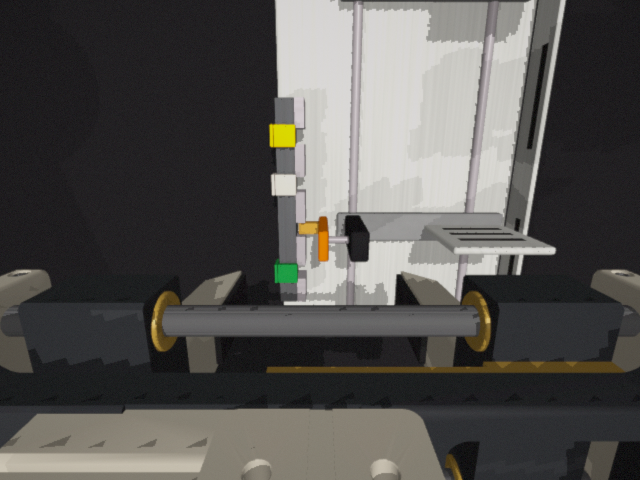

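The w1 picture shows the blue post at (430,48), yellow (352,223) and orange (383,296). In w2 the tab is at columns 318–328 and the rest at about 349–369, with the top face centred near row 243. Yellow is at (282,135) and green at (285,272).

Run:
```python
from h import *
import pickle
o1,i1=pickle.load(open("w1.pkl","rb"));o2,i2=pickle.load(open("w2.pkl","rb"))
c1,c2=cam("wrist",o1),cam("wrist",o2)
print("yel tri",tri([ray(c1,(352,223)),ray(c2,(282,135.5))]))
Y=atz(c2,(281.5,135),39);G=atz(c2,(285.3,272),39)
v=(Y-G)[:2];a=np.arctan2(v[1],v[0]);print("yel",Y,"grn",G,np.linalg.norm(v),"rack yaw",a-np.pi/2)
ry=np.array([np.cos(a),np.sin(a)]);rx=np.array([ry[1],-ry[0]])
for nm,p in(("tab_out",(318,243)),("rest_in",(349,243)),("rest_out",(369,243)),("orow226",(323,226)),("orow260",(323,260))):
    P=atz(c2,p,88);d=P[:2]-Y[:2];print(nm,P,"rack rel yellow",d@rx,d@ry)
# tool frame needs
t=np.array(o2["tool_pos"])[:2];d=t-Y[:2];print("tcp rel yellow",d@rx,d@ry)
# post in w1 top face approx
I={"w1":c1};
P=atz(c1,(430.5,49),80);d=P[:2]-Y[:2];print("post",P,d@rx,d@ry)
# tab triangulation: near top corner (+y, outer) 
print("tab tri",tri([ray(c2,(318.5,243)),ray(cam("top"),(370.5,268.5))]))
cv2.imwrite("pics/c2.png",cv2.resize(i2[180:300,250:400,::-1],None,fx=4,fy=4,interpolation=0))
```

```text
yel tri (array([462.92413927, -43.67295195,  36.44244167]), np.float64(0.12797582852179704))
yel [463.01485152 -43.30682355  39.        ] grn [ 430.47272322 -157.69202559   39.        ] 118.92419669828197 rack yaw -0.27717292382320613
tab_out [ 470.74283819 -126.39557453   88.        ] rack rel yellow 30.16923562350556 -77.80282475665305
rest_in [ 492.69335842 -132.60495431   88.        ] rack rel yellow 52.9810872071322 -77.76872332951869
rest_out [ 506.85153334 -136.61002955   88.        ] rack rel yellow 67.69482435969522 -77.74672777016912
orow226 [ 477.75502694 -115.05819287   88.        ] rack rel yellow 33.81145571071457 -64.97936005781602
orow260 [ 470.71669313 -140.07621943   88.        ] rack rel yellow 33.887626878275526 -90.96847304764198
tcp rel yellow 32.813656239136265 -79.8577980065609
post [552.41010804  80.98363851  80.        ] 51.972756484322915 144.00855331775477
tab tri (array([ 470.39416932, -115.6422954 ,  113.5064611 ]), np.float64(4.868911502131616))
```

View pics/c2.png

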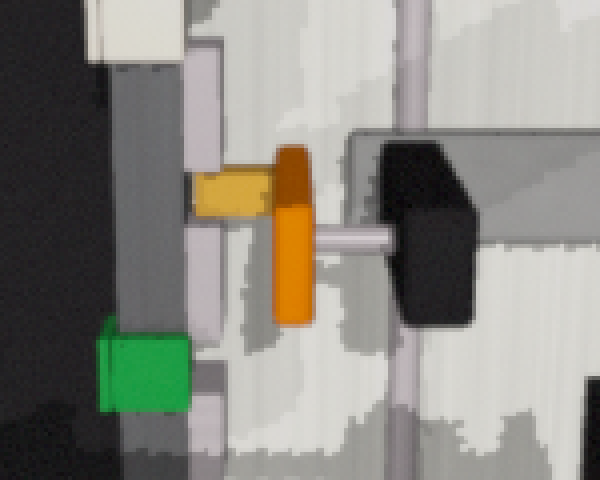

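>>> arm_command:
  gripper: [75,75,75,75,75]
  dp:
    - [0,0.42,0.95]
    - [0,0.4,0.95]
    - [0,0,0.95]
    - [0,0,0.95]
    - [0,0,0.95]
  twist: [0,0,0,0,0]

```text
time: 4.58
tool_pos: [492.1, -133.7, 49.5]
tcp_rot: [-3.142, -0.0, 1.294]
contact_force: [-0.5, -0.7, 0.6]
grip_width: 74.7
finger_force: 0.0
```

>>> arm_command:
  gripper: [50,42,20,20,20]
  dp:
    - [0,0,0]
    - [0,0,0]
    - [0,0,0]
    - [0,0,0]
    - [0,0,0]
  twist: [0,0,0,0,0]

```text
time: 5.2
tool_pos: [493.1, -133.8, 51.0]
tcp_rot: [3.138, 0.0, 1.294]
contact_force: [12.3, -1.5, -11.2]
grip_width: 29.9
finger_force: 15.0
```

>>> arm_command:
  gripper: [15,15,15,15,15]
  dp:
    - [0,0,0]
    - [0,0,0]
    - [0,0,0]
    - [0,0,0]
    - [0,0,0]
  twist: [0,0,0,0,0]

```text
time: 5.82
tool_pos: [493.6, -133.9, 50.9]
tcp_rot: [3.138, -0.0, 1.294]
contact_force: [6.0, -0.3, -1.9]
grip_width: 28.8
finger_force: 30.0
```

>>> arm_command:
  gripper: [15,15,15,15,15]
  dp:
    - [0.2,0,0]
    - [0.35,0,0]
    - [0.35,0,0]
    - [0.35,0,0]
    - [0.35,0,0]
  twist: [0,0,0,0,0]

```text
time: 6.45
tool_pos: [504.6, -95.7, 50.9]
tcp_rot: [3.138, 0.001, 1.294]
contact_force: [5.2, -4.2, -2.5]
grip_width: 29.0
finger_force: 30.0
```

>>> arm_command:
  gripper: [15,15,15,15,15]
  dp:
    - [0.35,0,0]
    - [0.35,0,0]
    - [0.35,0,0]
    - [0.35,0,0]
    - [0.2,0,0]
  twist: [0,0,0,0,0]

```text
time: 7.08
tool_pos: [515.7, -57.0, 50.9]
tcp_rot: [3.138, 0.0, 1.294]
contact_force: [5.3, -4.1, -3.3]
grip_width: 28.9
finger_force: 30.0
```

Run:
```python
from h import *
o=get_obs();im=capture("wrist");cv2.imwrite("pics/w3.png",im[...,::-1])
print(o["tool_pos"],o["contact_force"],o["grip_width"]);t=np.array(o["tool_pos"])[:2]
a=1.2936;d=t-np.array([493.6,-133.9]);print(d@[np.cos(a),np.sin(a)],d@[np.sin(a),-np.cos(a)])
d=t-np.array([463,-43.3]);print("y rel yellow",d@[np.cos(a),np.sin(a)])
```

```text
[515.66262725 -57.01784823  50.91255543] [ 5.30650626 -4.09837215 -3.29470827] 28.888946135432345
79.9849490754842 0.1808430642444172
y rel yellow 1.2174692681649173
```

View pics/w3.png

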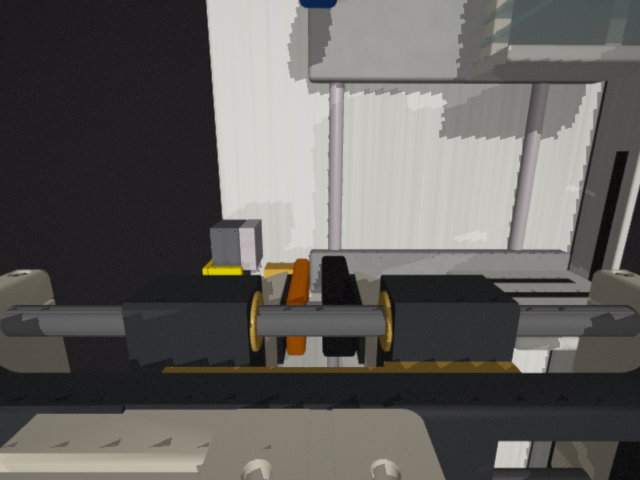

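The fence has moved 80 mm, still squeezed. The yellow clip edge (222,267) is level with the brass latch (278,269). I'll release it now.

>>> arm_command:
  gripper: [36,44,60,60,60]
  dp:
    - [0,0,0]
    - [0,0,0]
    - [0,0,0]
    - [0,0,0]
    - [0,0,0]
  twist: [0,0,0,0,0]

```text
time: 7.75
tool_pos: [514.0, -56.6, 50.5]
tcp_rot: [3.141, -0.0, 1.294]
contact_force: [0.2, 0.2, 0.8]
grip_width: 59.9
finger_force: 0.0
```

>>> arm_command:
  gripper: [70,70,70,70,70]
  dp:
    - [0,0,-0.8]
    - [0,0,-1]
    - [0,0,-1]
    - [0,0,-1]
    - [0,0,-0.2]
  twist: [0,0,0,0,0]

```text
time: 8.38
tool_pos: [514.8, -56.7, 151.9]
tcp_rot: [3.138, -0.0, 1.294]
contact_force: [0.8, -0.3, -0.5]
grip_width: 70.2
finger_force: 0.0
```

Run:
```python
from h import *
import pickle
o=get_obs();im=capture("wrist");pickle.dump((o,im),open("w4.pkl","wb"));print(o["tool_pos"],o["tcp_rot"])
c=im[0:300,180:580,::-1];cv2.imwrite("pics/w4.png",cv2.resize(c,None,fx=2,fy=2,interpolation=0))
```

```text
[514.76022525 -56.72298384 151.91813653] [ 3.13811631e+00 -1.56448840e-04  1.29449837e+00]
```

View pics/w4.png

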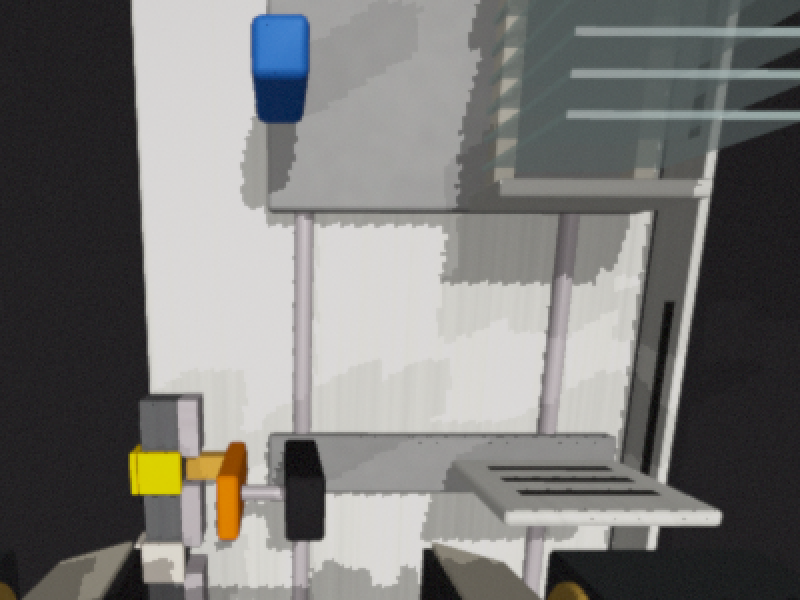

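The fence is latched: the tab is sprung out (crop columns 218–245, rest out to 324), and the brass latch (205,467) is level with the yellow clip (157,472). The blue post top is at crop (280,44), so full-image (320,22).

Run:
```python
from h import *
import pickle
o1,_=pickle.load(open("w1.pkl","rb"));o,_=pickle.load(open("w4.pkl","rb"))
c=cam("wrist",o);a=1.2936;ry=np.array([np.cos(a),np.sin(a)]);rx=np.array([ry[1],-ry[0]])
Y=atz(c,(180+157,236)if 0 else (180+157/2,235.5),39);t=np.array(o["tool_pos"])[:2]
P=atz(c,(320,22),80)
print("tri",tri([ray(c,(320,22)),ray(cam("wrist",o1),(430.5,49))]))
L=atz(c,(180+102,233.5),28)
for n,q in(("yel",Y),("post",P),("latch",L)): print(n,q,"rel tcp x,y tool:",(q[:2]-t)@ry,(q[:2]-t)@rx)
print("travel",(P-Y)[:2]@ry-43)
F=atz(c,(180+200,105.5),32);W=atz(c,(180+300/1,217.),32);print((F-Y)[:2]@ry,(W-Y)[:2]@ry)
```

```text
tri (array([552.98152196,  81.30527685,  78.48761917]), np.float64(0.07437714296723366))
yel [464.66987064 -43.05119104  39.        ] rel tcp x,y tool: -0.557838255089731 -51.91965292968564
post [552.88409459  80.90845576  80.        ] rel tcp x,y tool: 142.81054300073095 -0.9956841388290272
latch [481.9726848  -49.04121271  28.        ] rel tcp x,y tool: -1.5841101452720512 -33.63811843243902
travel 100.36838125582068
101.92334443266297 14.382808399093847
```

>>> arm_command:
  gripper: [50,50,50,50,50]
  dp:
    - [0.9,-0.04,0]
    - [1,0,0]
    - [1,0,0]
    - [1,0,0]
    - [1,0,0]
  twist: [0,0,0,0,0]

```text
time: 9.05
tool_pos: [545.8, 62.4, 149.0]
tcp_rot: [-3.139, 0.001, 1.294]
contact_force: [-0.2, -0.4, -0.1]
grip_width: 49.9
finger_force: 0.0
```

>>> arm_command:
  gripper: [50,50,50,50,50]
  dp:
    - [0.8,0,0]
    - [0,0,0]
    - [0,0,0.9]
    - [0,0,0.9]
    - [0,0,0.9]
  twist: [0,0,0,0,0]

```text
time: 9.68
tool_pos: [551.4, 79.9, 82.1]
tcp_rot: [-3.141, 0.0, 1.294]
contact_force: [-0.2, -0.0, -0.4]
grip_width: 50.0
finger_force: 0.0
```

>>> arm_command:
  gripper: [50,50,15,10,10]
  dp:
    - [0.05,0.05,0.6]
    - [0,0,0.5]
    - [0,0,0]
    - [0,0,0]
    - [0,0,0]
  twist: [0,0,0,0,0]

```text
time: 10.3
tool_pos: [553.7, 81.8, 56.2]
tcp_rot: [3.14, -0.0, 1.295]
contact_force: [0.3, 0.2, -0.2]
grip_width: 24.7
finger_force: 0.0
```

>>> arm_command:
  gripper: [10,10,10,10,10]
  dp:
    - [0,0,0]
    - [0,0,0]
    - [-0.1,0,0]
    - [-0.3,0,0]
    - [-0.4,0,0]
  twist: [0,0,0,0,0]

```text
time: 10.92
tool_pos: [548.2, 62.4, 56.0]
tcp_rot: [3.14, -0.001, 1.295]
contact_force: [1.0, 2.3, 5.0]
grip_width: 17.7
finger_force: 30.0
```

>>> arm_command:
  gripper: [10,10,10,10,10]
  dp:
    - [-0.4,0,0]
    - [-0.4,0,0]
    - [-0.4,0,0]
    - [-0.4,0,0]
    - [-0.4,0,0]
  twist: [0,0,0,0,0]

```text
time: 11.55
tool_pos: [534.3, 14.0, 56.1]
tcp_rot: [3.141, -0.001, 1.294]
contact_force: [0.8, 2.5, 5.3]
grip_width: 17.9
finger_force: 30.0
```

>>> arm_command:
  gripper: [10,10,10,10,10]
  dp:
    - [-0.3,0,0]
    - [-0.2,0,0]
    - [-0.1,0,0]
    - [-0.1,0,0]
    - [-0.1,0,0]
  twist: [0,0,0,0,0]

```text
time: 12.18
tool_pos: [528.9, -5.1, 56.0]
tcp_rot: [3.141, -0.0, 1.294]
contact_force: [-0.0, 2.4, 6.7]
grip_width: 17.7
finger_force: 30.0
```

>>> arm_command:
  gripper: [10,10,10,10,10]
  dp:
    - [-0.08,0,0]
    - [-0.08,0,0]
    - [-0.06,0,0]
    - [-0.05,0,0]
    - [-0.04,0,0]
  twist: [0,0,0,0,0]

```text
time: 12.8
tool_pos: [526.8, -12.5, 56.0]
tcp_rot: [3.141, -0.0, 1.294]
contact_force: [0.6, 1.9, 6.0]
grip_width: 17.5
finger_force: 30.0
```

>>> arm_command:
  gripper: [10,10,10,10,10]
  dp:
    - [-0.04,0,0]
    - [-0.04,0,0]
    - [-0.04,0,0]
    - [0,0,0]
    - [0,0,0]
  twist: [0,0,0,0,0]

```text
time: 13.42
tool_pos: [525.9, -15.5, 56.0]
tcp_rot: [3.141, -0.0, 1.294]
contact_force: [0.7, 1.4, 7.1]
grip_width: 17.7
finger_force: 30.0
```

>>> arm_command:
  gripper: [10,10,10,10,10]
  dp:
    - [-0.04,0,0]
    - [-0.04,0,0]
    - [-0.04,0,0]
    - [0,0,0]
    - [0,0,0]
  twist: [0,0,0,0,0]

```text
time: 14.05
tool_pos: [525.3, -17.6, 56.0]
tcp_rot: [3.141, -0.001, 1.294]
contact_force: [1.6, 6.5, 5.9]
grip_width: 17.6
finger_force: 30.0
```

>>> arm_command:
  gripper: [10,10,10,10,10]
  dp:
    - [-0.04,0,0]
    - [-0.04,0,0]
    - [0,0,0]
    - [0,0,0]
    - [0,0,0]
  twist: [0,0,0,0,0]

```text
time: 14.68
tool_pos: [525.1, -18.2, 56.1]
tcp_rot: [3.14, -0.003, 1.294]
contact_force: [3.6, 12.3, 5.0]
grip_width: 17.5
finger_force: 30.0
```

Contact with the fence is firm at 12 N. I'll ease back by the overdrive, open and rise.

>>> arm_command:
  gripper: [10,24,34,44,44]
  dp:
    - [0.04,0,0]
    - [0,0,0]
    - [0,0,0]
    - [0,0,0]
    - [0,0,0]
  twist: [0,0,0,0,0]

```text
time: 15.3
tool_pos: [524.5, -19.2, 55.3]
tcp_rot: [-3.141, 0.0, 1.294]
contact_force: [0.4, 0.8, 0.8]
grip_width: 43.6
finger_force: 0.0
```

>>> arm_command:
  gripper: [44,44,44,44,44]
  dp:
    - [0,0,-0.5]
    - [0,0,-0.9]
    - [0,0,-0.9]
    - [0,0,-0.9]
    - [0,0,-0.9]
  twist: [0,0,0,0,0]

```text
time: 15.92
tool_pos: [524.7, -19.0, 159.6]
tcp_rot: [3.141, -0.0, 1.295]
contact_force: [-0.2, 0.8, -0.1]
grip_width: 44.2
finger_force: 0.0
```

Run:
```python
from h import *
o=get_obs();im=capture("wrist");print(o["tool_pos"],o["time"])
c=im[100:400,180:580,::-1];cv2.imwrite("pics/w5.png",cv2.resize(c,None,fx=2,fy=2,interpolation=0))
```

```text
[524.72108126 -19.01968985 159.64377347] 15.925
```

View pics/w5.png

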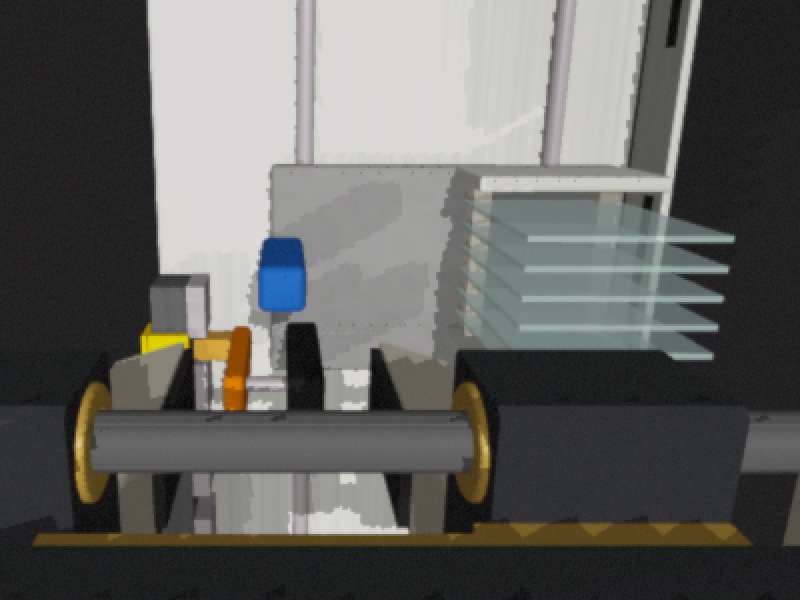

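The carriage foot runs straight into the fence foot at crop row ~330 with no gap. The post is at (282,285), the tab is sprung out at (237,370), and the latch (212,345) is level with the yellow clip (165,340). I'm handing the job in.

```bash
python3 -c "
from plant import *
print(close_job())"
```

```text
the job is handed in; nothing more can be done
None
```

I handed the job in at about 16 s of the 46 s allowed: the fence is latched in the yellow-clip notch and the pane carriage rests against it. Both were confirmed by a close-up picture and the contact force; the hand-in itself returned no verdict.

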